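# Find the full tin by its weight and hold it up

## Robot

A 6-joint arm with a two-finger parallel gripper is mounted at the origin on a cart in front of the work surface, level with it; the furniture and walls round the work are solid. World frame = base frame: x ahead of the robot, y to its left, z up, the work surface at z = 0. Lengths are in m, angles in rad, forces in N, time in s.
With the tool pointing down it reaches from about 0.3 to 0.75 m from the base axis. Payload 8.5 kg.
Tool frame: the origin (TCP) lies on the centre line of the jaws, within the pads' length; the fingertips stand 25 mm ahead of it and the grasp point (between the pads) lies 6 mm ahead of it; z points along the fingers, y is the line along which they close (so a half turn about z gives the same grasp; the last joint's range is limited). The gripper opens to 88 mm and grips with 3 to 60 N. Pads are 18 mm wide; open, the fingers measure 123 mm over their backs; the gripper's body (75 mm by 187 mm) begins 45 mm behind the grasp point.
Start: joints at [1.004, 0.381, 1.297, -0, 1.464, -0.215], TCP at [0.19, 0.516, 0.264] pointing down, gripper open.
Joint ranges: [-3.11, 3.11], [-0.89, 2.33], [0.22, 2.48], [-1.42, 4.56], [0.17, 2.85], [-2.88, 2.88]. Speed limits (rad/s): [2.39, 2.39, 3.14, 3.14, 3.14, 3.14].

## Interface

Orientations are given as a rotation vector (axis times angle).
In Python, from bench import telemetry, camera, arm gives the robot as it stands.
- The arm moves only by the tool move_arm, never from a script. Its argument "motion" is a list that holds one entry, the list of rows, each a list of 6 numbers: the shift along the tool's x, y, z as a fraction of full scale, then the turn, a rotation vector about the tool's x, y, z as a fraction of full scale. A call has exactly 5 rows; each row shifts and turns the commanded pose from where the row before left it, along the tool's axes as they then stand; what a row does not reach is not made up. Full scale, the value 1, is 0.03 m for a shift and 0.15 rad for a turn. A row lasts 1/8 s, in which the tool goes at most 62.5 mm and 10.7 degrees, less where a joint would pass 70% of its speed; a pose out of reach is approached as far as the arm can. A call with a number of a shift or a turn outside -1 to 1 is refused whole. A call with a gripper value outside its range is refused whole. "gripper" is the opening, from 0 (shut) to 1 (fully open), set as the call begins (left out, the last holds). The fingers move at their own pace and stop on an object; the grip force is fixed at half the most. Time passes only in rows, so rows that do not move let the fingers close, or fill a call up. It gives the time, the measured TCP pose, the force, the opening and the grip force at its end, in the units of the state.
- telemetry.state(): the state, without advancing time (a new reading comes with each control period).
- camera(name): name is "scene" or "top"; returns a dict with "color" (480x640x3 uint8, red, green, blue), "vfov" (degrees; the focal length in pixels is half the picture's height over the tangent of half this angle, whatever the lens; pixels are square), "cx", "cy" (the principal point, pixels), "R" (3x3) and "t" (3): a world point X has camera coordinates R X + t. Camera axes: x right, y down, z forward; pixel columns grow to the right and rows downward; lengths in m; the calibration is good to about 2 mm. A picture is of the moment at which its call begins. There is no depth.
- arm.sign_off(): hands the job in; it is judged then, once.
The state is a dict: "time_s": time; "joint_positions": joint angles; "qd": joint speeds; "effort": joint torques, N m; "tool_pos": TCP position; "tool_rot": TCP orientation; "ft_force": force on the tool from outside, world axes, zero at the start; "moment": the same for the moment, N m; "grip_width": finger opening in m; "grip_force": force on a finger pad.
Only numpy, scipy, OpenCV 4.12 (cv2) and the standard library are available. Lean on these libraries where they do the work, as an engineer would, in place of code of your own. Each camera call takes 0.05 s, during which the arm holds its last target. There are 200 camera calls.

## Task

One of the two identical closed tins on the plywood board is full of screws and the other nearly empty. Lift the left tin 5 cm or more clear of the board to feel its weight, stand it back on the board and let go, then lift the right tin likewise; do not drop or tip them. Finish by holding the heavier tin still, upright and about 10 cm above the middle of the open wooden tray for me to take from your gripper: do not put it down or let go, have the lighter tin standing on the board, and leave the other things alone.

Things in the scene. Friction and masses are not known exactly. Their poses are not given: they have to be found in the camera images.
- tin_left_center (a point): the left one (as the robot sees them) of two identical closed plain metal tins, 50 x 80 x 60 mm high, standing on the board; this point is its centre, 30 mm above its underside; its x axis runs across the 50 mm width, y along the 80 mm length, z up. The lid stays on. One tin is full of screws (about 450 to 700 g in all), the other nearly empty (about 150 to 250 g); which is which changes from start to start and cannot be seen
- tin_right_center (a point): the right one (as the robot sees them) of two identical closed plain metal tins, 50 x 80 x 60 mm high, standing on the board; this point is its centre, 30 mm above its underside; its x axis runs across the 50 mm width, y along the 80 mm length, z up. The lid stays on. One tin is full of screws (about 450 to 700 g in all), the other nearly empty (about 150 to 250 g); which is which changes from start to start and cannot be seen
- board: flat plywood board fixed on the bench, 130 (x) x 260 (y) x 15 mm high, top 15 mm above its origin (centre of the underside); the tins stand on it about 65 mm to either side of the centre along its y axis (left tin at +y), with a cleat 8 mm wide and 6 mm high across the middle between them. The board and the tray may change sides
- tray_in (a point): centre of the inner floor of the open wooden tray fixed on the bench, 130 (x) x 180 (y) x 40 mm high outside, walls 8 mm, floor 8 mm thick (this point is 8 mm above the bench, 32 mm below the rim)
- tray: the same tray; its origin is the centre of its underside, z up
- tape_measure_center (a point): yellow tape measure, 38 x 81 x 66 mm high; a bystander, to be left where it is; this point is its centre
- marker_center (a point): marker pen lying down, 28 x 130 x 18 mm high; a bystander, to be left where it is; this point is its centre
- wood_block_center (a point): small pine block, 40 x 80 x 40 mm high; a bystander, to be left where it is; this point is its centre
Mind the look-alikes: they are no part of the job. What is shaped like the part that bears tin_left_center but black is not meant.

How it is judged:
By the outcome, as a careful person would: the job done as asked, in the order asked, and still so for the second after the job is handed in, while the arm keeps its last pose, push and grip.
It also fails if it takes over 64 s, if anything falls off the work surface, if the arm or the gripper's body presses on something with over 40 N, if the wrist force passes 120 N, or if a joint passes its speed limit or range.

## Working session

There is one attempt and no reset: what is moved stays moved. The work goes in short steps, Python scripts to look and compute and a tool call to move; the robot and the scene stay as the last step left them, time stands still between calls to the robot, and variables do not carry over. Pictures are saved under pics/ and viewed, at most 10 in all, crops included, and the job is handed in when it is done.

Besides the shell and the picture viewer there is one more tool, called after "Request:" as name(argument=value, ...) on one line, values as JSON. move_arm: Moves the arm, as the interface text tells. Its arguments: {"type":"object","properties":{"motion":{"type":"array","items":{"type":"array","items":{"type":"array","items":{"type":"number","minimum":-1,"maximum":1}}}},"gripper":{"type":"number"}},"required":["motion"]}

```bash
mkdir -p pics
python3 - <<'E'
from bench import telemetry,camera,arm
import cv2,json
for n in("scene","top"):
    c=camera(n);cv2.imwrite(f"pics/{n}1.png",c["color"][:,:,::-1]);print(n,c["vfov"],c["cx"],c["cy"],c["R"],c["t"])
print(telemetry.state())
E
```

```text
scene 54.465991044048444 316.2775834650435 238.90219931037134 [[ 0.6131911  -0.78981296  0.01386188]
 [-0.50882427 -0.40833962 -0.75786319]
 [ 0.60423053  0.45766171 -0.65226623]] [-0.33265921  0.33422924  0.76586702]
top 44.36253020947525 324.5031511400073 236.23113528255874 [[ 0.0075142  -0.99993667  0.00837854]
 [-0.98013293 -0.00902558 -0.19813628]
 [ 0.19819935 -0.00672325 -0.98013867]] [-0.01316194  0.52581925  1.34851881]
{'time_s': 0.1, 'joint_positions': array([ 1.00370816e+00,  3.81139554e-01,  1.29815000e+00,  3.22793869e-06,
        1.46363845e+00, -2.15271147e-01]), 'qd': array([ 0.00027634, -0.00290445, -0.00157123, -0.0002066 , -0.00012246,
        0.00173275]), 'effort': array([ 5.59711712e-03, -4.38652790e+01, -2.24912202e+01,  7.16215884e-02,
        3.42150405e-02, -4.92694790e-05]), 'tool_pos': array([0.18939611, 0.51612365, 0.26320543]), 'tool_rot': array([-5.49698004e-01, -3.09260656e+00,  1.93687919e-03]), 'ft_force': array([ 0.14731415, -0.01705217, -0.51215776]), 'moment': array([ 0.0267866 , -0.01625851, -0.01965237]), 'grip_force': 0.0, 'grip_width': 0.08829992096151201}
```

View pics/top1.png

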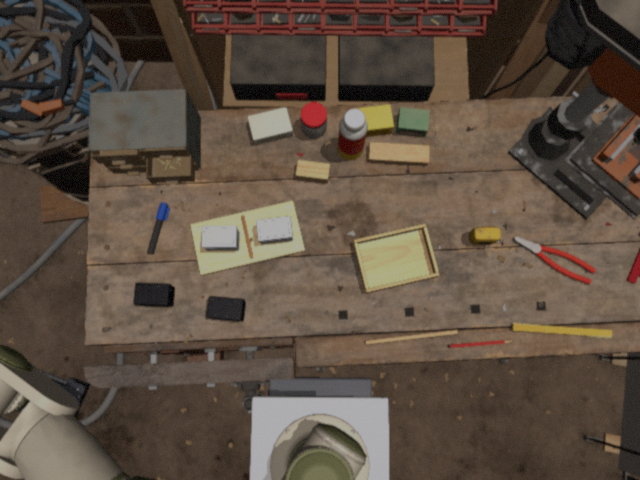

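View pics/scene1.png

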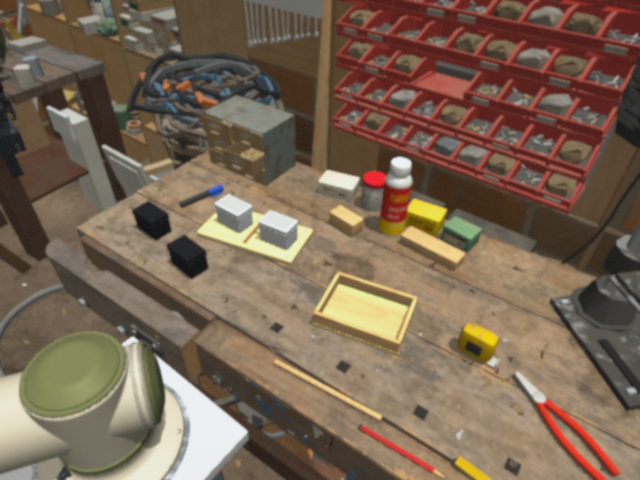

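Top view: the board is at about (247,237), with white tins at (220,238) on the left and (275,230) on the right. The tray is at (396,258), and the black decoys at (153,294) and (225,309) are not part of the job. The scene view agrees. Next I measure the positions.

```bash
cat > h.py <<'E'
import numpy as np,cv2
from bench import telemetry,camera,arm
def ray(c,u,v,z):
    f=240/np.tan(np.radians(c["vfov"]/2));R=np.array(c["R"]);t=np.array(c["t"])
    d=R.T@np.array([(u-c["cx"])/f,(v-c["cy"])/f,1]);C=-R.T@t
    return C+d*(z-C[2])/d[2]
def proj(c,X):
    f=240/np.tan(np.radians(c["vfov"]/2));p=np.array(c["R"])@np.array(X)+c["t"]
    return p[:2]/p[2]*f+[c["cx"],c["cy"]]
def rect(c,mask,z,amin=150):
    out=[]
    for k in cv2.findContours(mask,cv2.RETR_EXTERNAL,cv2.CHAIN_APPROX_NONE)[0]:
        if cv2.contourArea(k)<amin: continue
        P=np.array([ray(c,*p[0],z)[:2] for p in k],np.float32)
        (x,y),(w,h),a=cv2.minAreaRect(P*1000)
        if w>h: w,h,a=h,w,a+90   # a: direction of short side vs world x
        out.append((round(x),round(y),round(w),round(h),round((a+90)%180-90,1)))
    return out
E
python3 - <<'E'
from h import *
c=camera("top");print("cam",-np.array(c["R"]).T@c["t"],"tcp px",proj(c,telemetry.state()["tool_pos"]))
hsv=cv2.cvtColor(c["color"],cv2.COLOR_RGB2HSV)
for p in((220,237),(275,228),(210,255),(396,258),(405,229)):print(p,hsv[p[1],p[0]],end=' ')
roi=np.zeros((480,640),np.uint8);roi[200:275,188:308]=255
m=cv2.inRange(hsv,(0,0,140),(179,50,255))&roi
m=cv2.morphologyEx(m,cv2.MORPH_OPEN,np.ones((3,3)))
print("tins",rect(c,m,.075))
b=cv2.inRange(hsv,(15,0,120),(40,255,255))|m
b=cv2.morphologyEx(b&roi,cv2.MORPH_CLOSE,np.ones((7,7)));b=cv2.morphologyEx(b,cv2.MORPH_OPEN,np.ones((7,7)))
print("board",rect(c,b,.015,1000))
roi[:]=0;roi[215:300,340:450]=255
t=cv2.inRange(hsv,(15,70,110),(40,255,255))&roi
t=cv2.morphologyEx(t,cv2.MORPH_CLOSE,np.ones((9,9)));t=cv2.morphologyEx(t,cv2.MORPH_OPEN,np.ones((5,5)))
print("tray",rect(c,t,.04,1000))
g=np.hstack([cv2.resize(c["color"][195:275,185:310],None,fx=5,fy=5,interpolation=cv2.INTER_NEAREST)]);cv2.imwrite("pics/z1.png",g[:,:,::-1])
E
```

```text
cam [2.48196108e-01 6.51144361e-04 1.42602958e+00] tcp px [ 49.33807712 384.54723815]
(220, 237) [ 15   3 172] (275, 228) [150   3 174] (210, 255) [ 29  55 173] (396, 258) [ 23  85 175] (405, 229) [ 19  97 163] tins [(475, 217, 21, 93, 16.8), (523, 248, 55, 98, 0.5), (526, 99, 96, 119, -2.3)]
board [(531, 183, 184, 283, 0.6)]
tray [(481, -178, 203, 265, 0.5)]
```

View pics/z1.png

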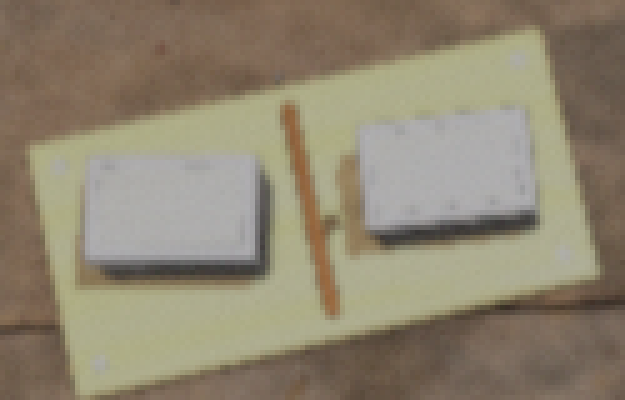

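The crop shows both tin tops clearly. Left corners are (88,157),(258,155),(258,262),(85,260); right corners are (360,122),(525,108),(535,217),(366,232). The cleat is between them and the masks had merged with the board, so I cast rays from the corners instead.

Run:
```python
from h import *
c=camera("top")
def q(n,P,z,crop=True):
    W=np.array([ray(c,*( (185+x/5-.5,195+y/5-.5) if crop else (x,y)),z)[:2] for x,y in P])
    e=np.roll(W,-1,0)-W
    print(n,W.mean(0).round(4),"sides",np.linalg.norm(e,axis=1).round(4),"dir of long (top) edge deg",np.degrees(np.arctan2(-e[0]+e[2],1)).round(0)[:0],np.degrees(np.arctan2(*(-(e[0]-e[2]))[[1,0]])).round(1))
q("L",[(88,157),(258,155),(258,262),(85,260)],.075)
q("R",[(360,122),(525,108),(535,217),(366,232)],.075)
q("board",[(30,145),(542,27),(600,272),(80,397)],.015)
q("tray",[(353,240),(430,226),(438,275),(362,291)],.04,False)
from scipy.spatial.transform import Rotation as Ro
s=telemetry.state();print(Ro.from_rotvec(s["tool_rot"]).as_matrix().round(3),s["tool_pos"])
# cross check with scene: project predicted top centres
img=camera("scene");
```

```text
L [0.5193 0.2382] sides [0.0796 0.0511 0.0805 0.0491] dir of long (top) edge deg [] 90.5
R [0.539  0.1105] sides [0.0779 0.0526 0.0792 0.0529] dir of long (top) edge deg [] 95.6
board [0.5317 0.1795] sides [0.2575 0.1267 0.2576 0.1279] dir of long (top) edge deg [] 104.1
tray [ 0.4776 -0.1795] sides [0.1895 0.12   0.185  0.1242] dir of long (top) edge deg [] 101.7
[[-0.939  0.345 -0.   ]
 [ 0.345  0.939 -0.001]
 [ 0.    -0.001 -1.   ]] [0.18942879 0.51620738 0.26341332]
```

Request:
move_arm(motion=[[[0,0,0,0,0,1],[0,0,0,0,0,1],[0,0,0,0,0,1],[0,0,0,0,0,1],[0,0,0,0,0,1]]], gripper=1)

```text
time_s: 0.88
tool_pos: [0.1895, 0.5162, 0.2636]
tool_rot: [-1.651, -2.673, 0.001]
ft_force: [0.1, -0.2, 0.7]
grip_width: 0.0882
grip_force: 0.0
```

Request:
move_arm(motion=[[[0,0,0,0,0,1],[0,0,0,0,0,1],[0,0,0,0,0,1],[-0.8,1,0,0,0,0],[-0.8,1,0,0,0,0]]])

```text
time_s: 1.5
tool_pos: [0.2509, 0.4689, 0.2636]
tool_rot: [2.199, 2.244, -0.0]
ft_force: [-0.7, -0.3, -0.2]
grip_width: 0.088
grip_force: 0.0
```

Request:
move_arm(motion=[[[-0.8,1,0,0,0,0],[-0.8,1,0,0,0,0],[-0.8,1,0,0,0,0],[-0.8,1,0,0,0,0],[-0.8,1,0,0,0,0]]])

```text
time_s: 2.12
tool_pos: [0.4035, 0.3514, 0.2637]
tool_rot: [-2.2, -2.242, 0.0]
ft_force: [-0.1, 0.0, 0.2]
grip_width: 0.0884
grip_force: 0.0
```

Request:
move_arm(motion=[[[-0.8,1,0,0,0,0],[-0.8,1,0,0,0,0],[-0.8,1,0,0,0,0],[0,0,0,0,0,0],[0,0,0,0,0,0]]])

```text
time_s: 2.75
tool_pos: [0.4935, 0.2823, 0.2636]
tool_rot: [-2.2, -2.242, 0.001]
ft_force: [-1.1, -0.5, 0.8]
grip_width: 0.0882
grip_force: 0.0
```

Request:
move_arm(motion=[[[-0.8,0.45,0.6,0,0,0],[-0.7,0.4,0.6,0,0,0],[0,0,1,0,0,0],[0,0,1,0,0,0],[0,0,1,0,0,0]]])

```text
time_s: 3.38
tool_pos: [0.5195, 0.2385, 0.1371]
tool_rot: [2.199, 2.244, 0.001]
ft_force: [-0.0, 0.4, -0.4]
grip_width: 0.0879
grip_force: 0.0
```

Request:
move_arm(motion=[[[0,0,0.6,0,0,0],[0,0,0,0,0,0],[0,0,0,0,0,0],[0,0,0,0,0,0],[0,0,0,0,0,0]]])

```text
time_s: 4.0
tool_pos: [0.5205, 0.2376, 0.1204]
tool_rot: [2.2, 2.242, 0.001]
ft_force: [-0.0, 0.4, 0.0]
grip_width: 0.0881
grip_force: 0.0
```

Run:
```python
from h import *
c=camera("scene");print(proj(c,[.519,.238,.075]),proj(c,[.539,.1105,.075]))
u,v=proj(c,[.53,.18,.05]).astype(int)
cv2.imwrite("pics/s2.png",cv2.resize(c["color"][v-70:v+50,u-80:u+80],None,fx=5,fy=5)[:,:,::-1]);print(u-80,v-70)
```

```text
[233.87516588 204.57614027] [278.57543018 220.99113408]
175 149
```

View pics/s2.png

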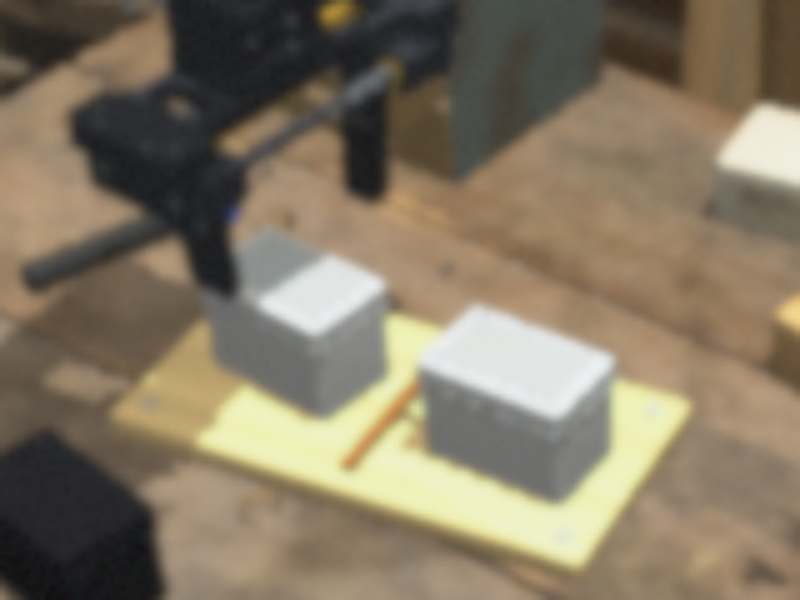

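The fingers straddle the left tin's width. Its top centre is at about crop (295,283), against a predicted (294,278), and the right tin is at (517,363), against (518,360). I'll descend and grip.

Request:
move_arm(motion=[[[0,0,0.6,0,0,0],[0,0,0.6,0,0,0],[0,0,0.6,0,0,0],[0,0,0.35,0,0,0],[0,0,0,0,0,0]]])

```text
time_s: 4.68
tool_pos: [0.5202, 0.2375, 0.0549]
tool_rot: [-2.2, -2.242, 0.001]
ft_force: [-0.3, -1.1, 0.4]
grip_width: 0.088
grip_force: 0.0
```

Request:
move_arm(motion=[[[0,0,0,0,0,0],[0,0,0,0,0,0],[0,0,0,0,0,0],[0,0,0,0,0,0],[0,0,0,0,0,0]]], gripper=0)

```text
time_s: 5.3
tool_pos: [0.5197, 0.2375, 0.0553]
tool_rot: [-2.2, -2.242, 0.002]
ft_force: [-5.1, -0.9, 5.0]
grip_width: 0.0497
grip_force: 30.0
```

Request:
move_arm(motion=[[[0,0,0,0,0,0],[0,0,0,0,0,0],[0,0,0,0,0,0],[0,0,0,0,0,0],[0,0,0,0,0,0]]])

```text
time_s: 5.92
tool_pos: [0.5197, 0.2375, 0.0554]
tool_rot: [-2.2, -2.242, 0.002]
ft_force: [-6.1, -0.5, 4.4]
grip_width: 0.0497
grip_force: 30.0
```

Gripped at 50 mm. I'll lift it about 8 cm and weigh it.

Request:
move_arm(motion=[[[0,0,-0.3,0,0,0],[0,0,-0.5,0,0,0],[0,0,-0.7,0,0,0],[0,0,-0.7,0,0,0],[0,0,-0.5,0,0,0]]])

```text
time_s: 6.55
tool_pos: [0.5207, 0.2375, 0.1378]
tool_rot: [2.2, 2.242, 0.002]
ft_force: [0.3, 0.2, -5.3]
grip_width: 0.0497
grip_force: 30.0
```

Request:
move_arm(motion=[[[0,0,0,0,0,0],[0,0,0,0,0,0],[0,0,0,0,0,0],[0,0,0,0,0,0],[0,0,0,0,0,0]]])

```text
time_s: 7.18
tool_pos: [0.5203, 0.2375, 0.136]
tool_rot: [-2.2, -2.242, 0.001]
ft_force: [0.2, -0.2, -5.7]
grip_width: 0.0496
grip_force: 30.0
```

Run:
```python
from h import *
F=[]
for i in range(6):
    c=camera("scene");F.append(telemetry.state()["ft_force"])
print(np.mean(F,0),np.std(F,0),telemetry.state()["moment"],telemetry.state()["effort"])
u,v=proj(c,[.53,.18,.08]).astype(int)
cv2.imwrite("pics/s3.png",cv2.resize(c["color"][v-70:v+50,u-80:u+80],None,fx=4,fy=4)[:,:,::-1])
```

```text
[ 0.15090531  0.23634961 -5.5204906 ] [0.55154041 0.45567231 0.38342092] [-0.09003719  0.02686822 -0.04183885] [-1.66942737e-03 -5.15392685e+01 -2.05668890e+01  8.73156614e-02
 -4.00921970e-03 -3.14028262e-05]
```

View pics/s3.png

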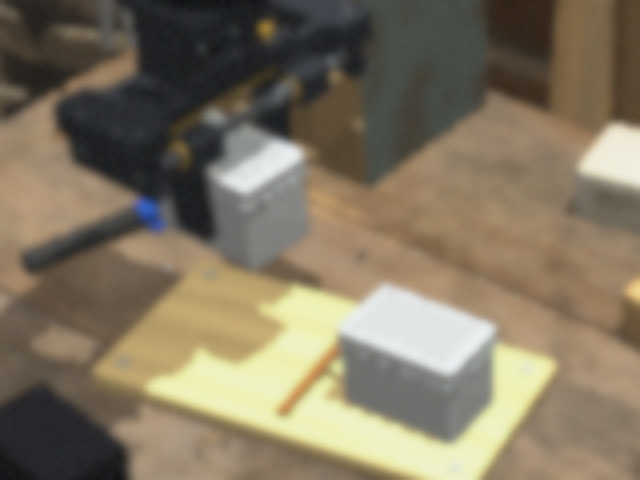

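The picture shows the left tin hanging upright and clear of the board. It weighs 5.5 N, about 560 g, so it is the full one. I'll stand it back on the board.

Request:
move_arm(motion=[[[0,0,0.6,0,0,0],[0,0,0.8,0,0,0],[0,0,0.6,0,0,0],[0,0,0.4,0,0,0],[0,0,0.2,0,0,0]]])

```text
time_s: 8.1
tool_pos: [0.5204, 0.2375, 0.0579]
tool_rot: [-2.2, -2.242, 0.0]
ft_force: [-0.1, -0.6, -5.2]
grip_width: 0.0494
grip_force: 30.0
```

Request:
move_arm(motion=[[[0,0,0.05,0,0,0],[0,0,0.03,0,0,0],[0,0,0,0,0,0],[0,0,0,0,0,0],[0,0,0,0,0,0]]])

```text
time_s: 8.72
tool_pos: [0.5204, 0.2375, 0.056]
tool_rot: [2.2, 2.242, 0.0]
ft_force: [1.1, -1.2, -4.9]
grip_width: 0.0497
grip_force: 30.0
```

Request:
move_arm(motion=[[[0,0,0.03,0,0,0],[0,0,0.02,0,0,0],[0,0,0,0,0,0],[0,0,0,0,0,0],[0,0,0,0,0,0]]])

```text
time_s: 9.35
tool_pos: [0.5204, 0.2376, 0.0554]
tool_rot: [2.2, 2.242, 0.001]
ft_force: [-2.3, -0.6, 5.9]
grip_width: 0.05
grip_force: 30.0
```

Request:
move_arm(motion=[[[0,0,0,0,0,0],[0,0,0,0,0,0],[0,0,0,0,0,0],[0,0,0,0,0,0],[0,0,0,0,0,0]]], gripper=1)

```text
time_s: 9.98
tool_pos: [0.5204, 0.2375, 0.0543]
tool_rot: [2.2, 2.242, -0.0]
ft_force: [0.4, -0.1, 0.2]
grip_width: 0.0879
grip_force: 0.0
```

Request:
move_arm(motion=[[[0,0,-0.3,0,0,0],[0,0,-0.6,0,0,0],[0,0,-0.8,0,0,0],[0,0,-0.8,0,0,0],[0,0,-0.5,0,0,0]]])

```text
time_s: 10.6
tool_pos: [0.5206, 0.2376, 0.1459]
tool_rot: [2.2, 2.242, 0.002]
ft_force: [-0.1, 0.9, 0.1]
grip_width: 0.0885
grip_force: 0.0
```

Request:
move_arm(motion=[[[-0.8,0.1,0,0,0,0],[-0.9,0.1,0,0,0,0],[-0.9,0.1,0,0,0,0],[-0.9,0.1,0,0,0,0],[-0.74,0.14,0,0,0,0]]])

```text
time_s: 11.22
tool_pos: [0.539, 0.1097, 0.1445]
tool_rot: [-2.201, -2.242, 0.0]
ft_force: [0.4, 0.4, -0.1]
grip_width: 0.088
grip_force: 0.0
```

Request:
move_arm(motion=[[[0,0,0,0,0,-0.52],[0,0,0,0,0,0],[0,0,0,0,0,0],[0,0,0,0,0,0],[0,0,0,0,0,0]]])

```text
time_s: 11.85
tool_pos: [0.5389, 0.1109, 0.1444]
tool_rot: [2.111, 2.326, -0.0]
ft_force: [0.1, 0.1, 0.6]
grip_width: 0.0884
grip_force: 0.0
```

Run:
```python
from h import *
c=camera("scene")
u,v=proj(c,[.53,.18,.06]).astype(int);print(telemetry.state()["tool_pos"],telemetry.state()["ft_force"])
print([(proj(c,p)-[u-80,v-70])*4 for p in([.5204,.2376,.075],[.539,.1105,.075])])
cv2.imwrite("pics/s4.png",cv2.resize(c["color"][v-70:v+50,u-80:u+80],None,fx=4,fy=4)[:,:,::-1])
```

```text
[0.53894635 0.11081984 0.14433446] [0.36962765 0.2508961  0.56138899]
[array([241.6136671, 233.4861638]), array([418.30172073, 299.96453634])]
```

View pics/s4.png

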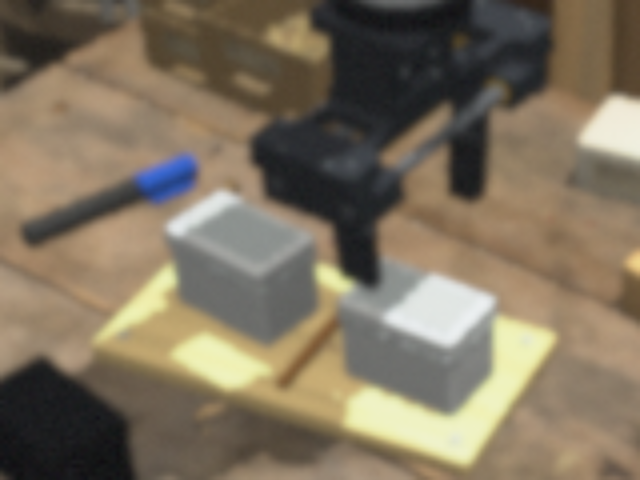

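The left tin stands upright again at (241,235), and the gripper straddles the right tin at (418,303). Now I descend, grip and lift the right one.

Request:
move_arm(motion=[[[0,0,0.7,0,0,0],[0,0,0.8,0,0,0],[0,0,0.8,0,0,0],[0,0,0.5,0,0,0],[0,0,0.16,0,0,0]]])

```text
time_s: 12.52
tool_pos: [0.5389, 0.1107, 0.0549]
tool_rot: [-2.111, -2.326, 0.001]
ft_force: [-0.4, 0.1, -0.4]
grip_width: 0.0884
grip_force: 0.0
```

Request:
move_arm(motion=[[[0,0,0,0,0,0],[0,0,0,0,0,0],[0,0,0,0,0,0],[0,0,0,0,0,0],[0,0,0,0,0,0]]], gripper=0)

```text
time_s: 13.15
tool_pos: [0.539, 0.1107, 0.0558]
tool_rot: [2.111, 2.326, 0.0]
ft_force: [-1.3, -0.6, 3.7]
grip_width: 0.0498
grip_force: 29.8
```

Request:
move_arm(motion=[[[0,0,0,0,0,0],[0,0,0,0,0,0],[0,0,0,0,0,0],[0,0,0,0,0,0],[0,0,0,0,0,0]]])

```text
time_s: 13.78
tool_pos: [0.539, 0.1107, 0.0558]
tool_rot: [2.111, 2.326, 0.0]
ft_force: [-1.8, -0.0, 5.4]
grip_width: 0.0497
grip_force: 29.8
```

Request:
move_arm(motion=[[[0,0,-0.3,0,0,0],[0,0,-0.5,0,0,0],[0,0,-0.7,0,0,0],[0,0,-0.7,0,0,0],[0,0,-0.5,0,0,0]]])

```text
time_s: 14.4
tool_pos: [0.5391, 0.1107, 0.1382]
tool_rot: [2.11, 2.326, 0.002]
ft_force: [0.5, 0.5, -2.3]
grip_width: 0.0498
grip_force: 29.8
```

Request:
move_arm(motion=[[[0,0,0,0,0,0],[0,0,0,0,0,0],[0,0,0,0,0,0],[0,0,0,0,0,0],[0,0,0,0,0,0]]])

```text
time_s: 15.02
tool_pos: [0.5389, 0.1107, 0.1363]
tool_rot: [-2.111, -2.326, 0.001]
ft_force: [-0.4, 0.6, -1.8]
grip_width: 0.0499
grip_force: 29.8
```

Run:
```python
from h import *
F=[]
for i in range(6):
    c=camera("scene");F.append(telemetry.state()["ft_force"])
print(np.mean(F,0),telemetry.state()["tool_pos"])
```

```text
[-0.25585765  0.35379343 -1.82714039] [0.53898552 0.11067851 0.1365401 ]
```

The right tin weighs 1.8 N, about 190 g, so it is the lighter one. I'll stand it back on the board.

Request:
move_arm(motion=[[[0,0,0.6,0,0,0],[0,0,0.8,0,0,0],[0,0,0.6,0,0,0],[0,0,0.4,0,0,0],[0,0,0.2,0,0,0]]])

```text
time_s: 15.95
tool_pos: [0.539, 0.1107, 0.0581]
tool_rot: [-2.111, -2.326, 0.0]
ft_force: [0.2, -0.4, -2.4]
grip_width: 0.05
grip_force: 29.8
```

Request:
move_arm(motion=[[[0,0,0.04,0,0,0],[0,0,0.03,0,0,0],[0,0,0.02,0,0,0],[0,0,0,0,0,0],[0,0,0,0,0,0]]])

```text
time_s: 16.58
tool_pos: [0.539, 0.1107, 0.056]
tool_rot: [2.111, 2.326, 0.0]
ft_force: [-0.5, 0.3, -2.0]
grip_width: 0.05
grip_force: 29.8
```

Request:
move_arm(motion=[[[0,0,0.03,0,0,0],[0,0,0,0,0,0],[0,0,0,0,0,0],[0,0,0,0,0,0],[0,0,0,0,0,0]]])

```text
time_s: 17.2
tool_pos: [0.5391, 0.1107, 0.0558]
tool_rot: [2.111, 2.326, 0.001]
ft_force: [-2.0, -0.2, 6.9]
grip_width: 0.0499
grip_force: 29.8
```

Request:
move_arm(motion=[[[0,0,0,0,0,0],[0,0,0,0,0,0],[0,0,0,0,0,0],[0,0,0,0,0,0],[0,0,0,0,0,0]]], gripper=1)

```text
time_s: 17.82
tool_pos: [0.539, 0.1107, 0.0549]
tool_rot: [-2.111, -2.326, 0.0]
ft_force: [0.3, -0.2, -0.7]
grip_width: 0.0881
grip_force: 0.0
```

Request:
move_arm(motion=[[[0,0,-0.3,0,0,0],[0,0,-0.6,0,0,0],[0,0,-0.8,0,0,0],[0,0,-0.8,0,0,0],[0,0,-0.5,0,0,0]]])

```text
time_s: 18.45
tool_pos: [0.5392, 0.1107, 0.1466]
tool_rot: [2.11, 2.326, 0.002]
ft_force: [-0.2, -0.4, 0.6]
grip_width: 0.0885
grip_force: 0.0
```

Request:
move_arm(motion=[[[0,0,0,0,0,0.52],[0.8,-0.1,0,0,0,0],[0.9,-0.1,0,0,0,0],[0.9,-0.1,0,0,0,0],[0.9,-0.1,0,0,0,0]]])

```text
time_s: 19.08
tool_pos: [0.5247, 0.2162, 0.145]
tool_rot: [-2.2, -2.242, 0.0]
ft_force: [0.2, -0.1, -0.3]
grip_width: 0.0881
grip_force: 0.0
```

Request:
move_arm(motion=[[[0.74,-0.14,0,0,0,0],[0,0,0,0,0,0],[0,0,0,0,0,0],[0,0,0,0,0,0],[0,0,0,0,0,0]]])

```text
time_s: 19.7
tool_pos: [0.5206, 0.2369, 0.145]
tool_rot: [2.201, 2.241, -0.0]
ft_force: [0.3, -0.7, 0.4]
grip_width: 0.088
grip_force: 0.0
```

Request:
move_arm(motion=[[[0,0,0.7,0,0,0],[0,0,0.8,0,0,0],[0,0,0.8,0,0,0],[0,0,0.5,0,0,0],[0,0,0.18,0,0,0]]])

```text
time_s: 20.32
tool_pos: [0.5203, 0.2373, 0.055]
tool_rot: [-2.2, -2.242, 0.001]
ft_force: [0.5, -0.9, 0.0]
grip_width: 0.088
grip_force: 0.0
```

Request:
move_arm(motion=[[[0,0,0,0,0,0],[0,0,0,0,0,0],[0,0,0,0,0,0],[0,0,0,0,0,0],[0,0,0,0,0,0]]], gripper=0)

```text
time_s: 20.95
tool_pos: [0.5205, 0.2376, 0.0559]
tool_rot: [2.2, 2.242, 0.001]
ft_force: [0.1, -0.8, 2.6]
grip_width: 0.0502
grip_force: 30.0
```

Request:
move_arm(motion=[[[0,0,0,0,0,0],[0,0,0,0,0,0],[0,0,-0.2,0,0,0],[0,0,-0.4,0,0,0],[0,0,-0.6,0,0,0]]])

```text
time_s: 21.58
tool_pos: [0.52, 0.2374, 0.0917]
tool_rot: [-2.2, -2.242, 0.002]
ft_force: [0.0, -0.5, -6.0]
grip_width: 0.05
grip_force: 30.0
```

Request:
move_arm(motion=[[[0,0,-0.6,0,0,0],[0,0,-0.6,0,0,0],[0,0,-0.6,0,0,0],[0,0,-0.6,0,0,0],[0,0,-0.4,0,0,0]]])

```text
time_s: 22.2
tool_pos: [0.5202, 0.2375, 0.1766]
tool_rot: [2.2, 2.242, 0.0]
ft_force: [0.2, 0.1, -5.6]
grip_width: 0.0498
grip_force: 30.0
```

Request:
move_arm(motion=[[[-0.3,0,0,0,0,0],[-0.5,-0.1,0,0,0,0],[-0.7,-0.1,0,0,0,0],[-0.7,-0.1,0,0,0,0],[-0.7,-0.1,0,0,0,0]]])

```text
time_s: 22.82
tool_pos: [0.5093, 0.1487, 0.1748]
tool_rot: [-2.2, -2.241, 0.002]
ft_force: [-0.7, -0.1, -6.1]
grip_width: 0.0501
grip_force: 30.0
```

Request:
move_arm(motion=[[[-0.7,-0.1,0,0,0,0],[-0.7,-0.1,0,0,0,0],[-0.7,-0.1,0,0,0,0],[-0.7,-0.1,0,0,0,0],[-0.7,-0.1,0,0,0,0]]])

```text
time_s: 23.45
tool_pos: [0.4961, 0.0436, 0.1749]
tool_rot: [-2.2, -2.241, 0.002]
ft_force: [0.8, 0.3, -5.1]
grip_width: 0.0494
grip_force: 30.0
```

Request:
move_arm(motion=[[[-0.7,-0.1,0,0,0,0],[-0.7,-0.1,0,0,0,0],[-0.7,-0.1,0,0,0,0],[-0.7,-0.1,0,0,0,0],[-0.7,-0.1,0,0,0,0]]])

```text
time_s: 24.08
tool_pos: [0.483, -0.0615, 0.1749]
tool_rot: [-2.2, -2.241, 0.001]
ft_force: [0.1, 0.5, -5.2]
grip_width: 0.0498
grip_force: 30.0
```

Request:
move_arm(motion=[[[-0.7,-0.1,0,0,0,0],[-0.7,-0.1,0,0,0,0],[-0.7,-0.1,0,0,0,0],[-0.5,0,0,0,0,0],[-0.3,0,0,0,0,0]]])

```text
time_s: 24.7
tool_pos: [0.4763, -0.1482, 0.1753]
tool_rot: [-2.201, -2.241, 0.0]
ft_force: [0.2, 0.4, -6.0]
grip_width: 0.0497
grip_force: 30.0
```

Run:
```python
from h import *
c=camera("top");s=telemetry.state();print(s["tool_pos"],s["ft_force"],s["grip_width"],s["grip_force"])
a=cv2.resize(c["color"][180:320,330:470],None,fx=4,fy=4,interpolation=cv2.INTER_NEAREST)
d=camera("scene");b=cv2.resize(d["color"][150:380,180:460],(240,197))
a=np.hstack([a,np.vstack([b,np.zeros((560-197,240,3),np.uint8)])])
cv2.imwrite("pics/t5.png",a[:,:,::-1])
```

```text
[ 0.4765952  -0.14886239  0.17532107] [ 0.62007678 -0.93906505 -5.06846446] 0.04972382520962217 29.99905868433416
```

View pics/t5.png

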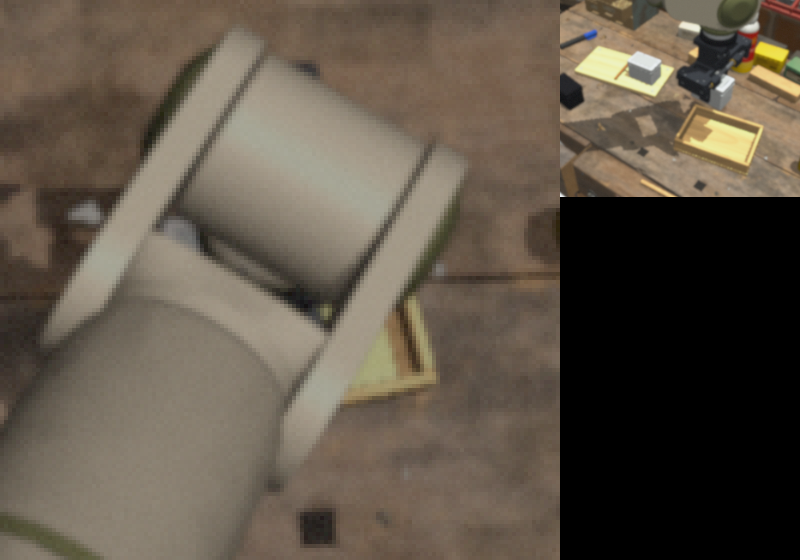

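The arm hides the tray from the top camera. The scene inset shows the left tin held upright beside the tray and the right tin standing on the board. I'll make the last shift and check the tray centre from the first scene picture, where the rim corners are (335,274),(417,297),(402,350),(315,320).

Request:
move_arm(motion=[[[-0.3,0.02,0.2,0,0,0],[-0.3,0.02,0.2,0,0,0],[-0.3,0,0.2,0,0,0],[-0.13,0,0.13,0,0,0],[0,0,0,0,0,0]]])

```text
time_s: 25.42
tool_pos: [0.4783, -0.1784, 0.1533]
tool_rot: [-2.2, -2.241, 0.0]
ft_force: [-0.1, 0.3, -5.1]
grip_width: 0.05
grip_force: 30.0
```

Run:
```python
from h import *
d=camera("scene");s=telemetry.state();print(s["tool_pos"],s["qd"].round(3),s["grip_force"])
W=np.array([ray(d,u,v,.04)[:2] for u,v in((335,274),(417,297),(402,350),(315,320))]);print(W.mean(0),np.linalg.norm(np.roll(W,-1,0)-W,axis=1))
cv2.imwrite("pics/s6.png",cv2.resize(d["color"][150:380,180:460],(800,657))[:600,:,::-1])
```

```text
[ 0.4784278  -0.17824226  0.15353825] [ 0.006 -0.008 -0.004  0.002  0.002  0.003] 29.999437532387674
[ 0.46941318 -0.18435179] [0.17980999 0.14111686 0.1755249  0.13492245]
```

View pics/s6.png

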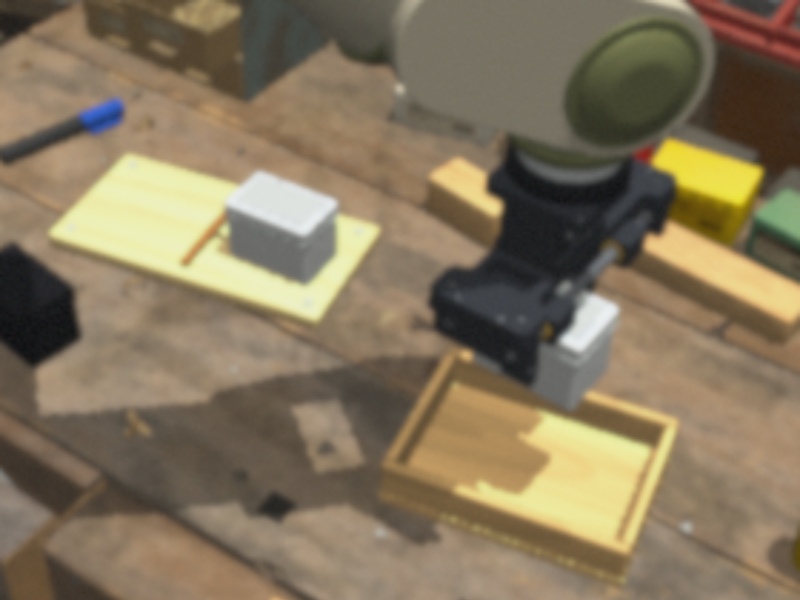

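The left tin is held upright over the tray, and the right tin stands alone on the board. The two tray estimates, (.478,-.180) and (.469,-.184), put it within 1 cm of the tray centre. I'll let it settle and hand in.

Request:
move_arm(motion=[[[-0.08,-0.12,0,0,0,0],[0,0,0,0,0,0],[0,0,0,0,0,0],[0,0,0,0,0,0],[0,0,0,0,0,0]]])

```text
time_s: 26.1
tool_pos: [0.475, -0.1807, 0.1537]
tool_rot: [2.2, 2.243, 0.0]
ft_force: [0.1, 0.1, -6.3]
grip_width: 0.0498
grip_force: 30.0
```

Request:
move_arm(motion=[[[0,0,0,0,0,0],[0,0,0,0,0,0],[0,0,0,0,0,0],[0,0,0,0,0,0],[0,0,0,0,0,0]]])

```text
time_s: 26.72
tool_pos: [0.4749, -0.1807, 0.1536]
tool_rot: [-2.2, -2.242, 0.0]
ft_force: [-1.5, -1.0, -4.7]
grip_width: 0.0498
grip_force: 30.0
```

```bash
python3 -c "
from bench import arm
print(arm.sign_off())"
```

```text
the job is handed in; nothing more can be done
None
```

The left tin is the heavier (about 560 g against 190 g); I handed the job in with it held still and upright about 10 cm above the middle of the tray floor, and the lighter right tin standing on the board.

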